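# Put the scraper away in the guarded blade dock

## Task

Take the scraper by its handle out of the wooden rest block and put it away in the steel blade dock: push the blade edge-down through the sprung guard flap, feel for the slot hidden inside, and lower the blade into it until it stands fully home, then let go so that the flap swings shut round the shank. Feel gently for the slot, without ever forcing the scraper, do not drop it in, and leave the other things on the bench alone.

Things in the scene. Friction and masses are not known exactly. Their poses are not given: they have to be found in the camera images.
- scraper_grip (a point): Centre (half-way up) of the scraper's dark wooden handle, 24 (x) x 34 (y) x 70 (z) mm. It starts upright, handle up, in the rest block. z points up, from blade to handle end. Below the handle: round steel shank 10 mm thick, 70 mm long, then the flat steel blade. Front and back are alike. Mass 0.13 to 0.25 kg.
- scraper_edge (a point): Middle of the scraper blade's straight lower edge, 150 mm below the handle's centre. The rigid blade is 4 (x) x 64 (y) x 45 (z) mm.
- rest: Fixed light wooden rest block, 70 (x) x 110 (y) x 52 (z) mm, origin at the centre of its underside. A slot along its y, 7 x 67 mm, 40 mm deep, open at the top, holds the scraper's blade loosely, handle up; lift straight up at least 45 mm to clear.
- dock: Fixed grey steel blade dock, a box 104 (x) x 140 (y) x 114 (z) mm, origin at the centre of its underside. The blade goes in with its width along the dock's y, its thickness centred at x = 0. With the blade's edge on top of the holder inside, the handle's centre is 196 mm above the underside; with the blade fully home 171 mm.
- dock_mouth (a point): Centre of the dock's mouth at its top face, 114 mm up; mouth x -24 to +25, y -54 to +54 mm. Under the flap, 68 mm down, is the top of a black holder with a slot 66 (y) x 7 (x) mm, 25 deep, flared to 17 mm in x at its top, ends bevelled 1 mm, at x = 0 but anywhere from y -16 to +16 mm: not measured, to be felt for. The holder moves along y only above 25 N.
- flap (a joint): Dock's aluminium guard flap, rad: 0 shut and level, 1.35 hanging down inside. Hinged along y at dock x = +24 mm, 110 mm up; reaches 44 mm to -x, 102 wide, with a notch in its free edge (48 wide, 29 long) for the shank. A light spring shuts it; the lowered blade opens it (1 to 3 N), it rubs on the blade's +x side till the blade is home, then swings shut above the blade.
- cup: Bystander: white plastic cup, 72 mm across, 75 mm high, origin at its underside.
- sander: Bystander: cork sanding block 110 x 65 x 40 mm, origin at its underside.
- jar: Bystander: jar 70 mm across, 85 mm high, origin at its underside.
- chisel: Bystander: screwdriver with a wooden handle lying on the bench.
Things that resemble listed ones, but are neither listed nor needed, are in the scene too. What is shaped like the part that bears scraper_grip but orange or purple is not meant.

How it is judged:
By the outcome, as a careful person would: the job done as asked, in the order asked, and still so for the second after the job is handed in, with the robot touching nothing.
It also fails if it takes over 58 s, if anything falls off the work surface, if the arm or the gripper's body presses on something with over 40 N, if the wrist force passes 120 N, or if a joint passes its speed limit or range.

## Robot

A 6-joint arm with a two-finger parallel gripper is mounted at the origin on the work surface. World frame = base frame: x ahead of the robot, y to its left, z up, the work surface at z = 0. Lengths are in m, angles in rad, forces in N, time in s.
With the tool pointing down it reaches from about 0.25 to 0.8 m from the base axis. Payload 8.5 kg.
Tool frame: the origin (TCP) lies midway between the tips of the shut fingers; the grasp point (between the pads) lies 19 mm behind it; z points along the fingers, y is the direction in which the jaws open and shut (so a half turn about z gives the same grasp; the last joint's range is limited). The gripper opens to 85 mm and grips with 20 to 120 N. Pads are 22 mm wide; open, the fingers measure 114 mm over their backs; the gripper's body (76 mm by 85 mm) begins 54 mm behind the grasp point. The pads swing forward as they close: fully open they stand 13 mm farther back than shut.
Start: joints at [-1.163, 0.238, -0.013, 1.319, 0, 1.571], TCP at [0.208, -0.482, 0.231] pointing down, gripper open.
Joint ranges: [-2.66, 2.66], [-1.03, 1.9], [-1.14, 1.46], [-1.82, 2.27], [-1.45, 1.34], [-3.14, 3.14]. Speed limits (rad/s): [2.22, 2.22, 2.79, 3.14, 3.14, 3.14].

## Interface

Orientations are given as a unit quaternion [w, x, y, z].
In Python, from rig import bot gives the robot as it stands.
- The arm moves only by the shell command python3 -m crank 'ROWS' [OPENING] [FORCE]. ROWS is JSON, a list that holds one entry, the list of rows, each a list of 6 numbers: the shift along the tool's x, y, z in units of 10 cm (1.0 is 10 cm), then the turn, a rotation vector about the tool's x, y, z in units of 90 degrees (1.0 is 90 degrees). A call has 1 to 8 rows; each row is the pose to reach, as a shift and turn from the pose measured when the call began, along the tool's axes at that moment; what a row does not reach only later rows make up. A row lasts 1/8 s, in which the tool goes at most 62.5 mm and 10.7 degrees, less where a joint would pass 70% of its speed; a pose out of reach is approached as far as the arm can. A call with a number of a shift or a turn outside -1 to 1 is refused whole. A call with a gripper value outside its range is refused whole. OPENING is the opening, from -1 (shut) to 1 (fully open), set as the call begins (- or left out, the last holds). The fingers move at their own pace and stop on an object; FORCE is the grip in N (left out, the last holds). Time passes only in rows, so rows that repeat a pose let the fingers close. It gives the time, the measured TCP pose, the force and the opening at its end, in the units of the state.
- bot.state(): the state, without advancing time (a new reading comes with each control period).
- bot.grab_frame(name): name is "side" or "top"; returns (picture, depth): 400x640x3 uint8, red, green, blue; 400x640 float32, m along the optical axis (not along the pixel's ray), 0 where there is no reading.
- bot.calibration(name): a dict with "fovy" (degrees; the focal length in pixels is half the picture's height over the tangent of half this angle, whatever the lens; pixels are square), "cx", "cy" (the principal point, pixels), "origin" and "orientation" of the camera in the world. Camera axes: x right, y up, looking along -z (the intrinsics and any distortion apply to the point x, -y, -z); pixel columns grow to the right and rows downward; lengths in m; the calibration is good to about 2 mm. A picture is of the moment at which its call begins. calibration takes no time and is no camera call.
- bot.sign_off(): hands the job in, once; it reports no verdict.
Trained networks look in the newest picture that a camera, given by its name, has taken for a name from the list of things; names that differ only in an ending like _2 or _b are one class to them, and where a whole thing is asked for, a point or a joint stands for the part that bears it (a point fixed in the world has none). Each returns a list of dicts, best first, with "p" (0 to 1); they miss things now and then, are a little off and sometimes report something else, mostly with a low value. They report only what shows in the picture. A call takes as long as a camera call. They do not tell look-alikes from the thing itself.
- bot.look_for(camera, query): "xyz" ([x, y, z] in m, in world coordinates, good to about 4 mm: the middle of the surface that is visible of it).
- bot.regions_of(camera, query): "pixels" (400x640 bool, what is visible of it).
The state is a dict: "time": time; "joint_positions": joint angles; "joint_vel": joint speeds; "joint_torque": joint torques, N m; "eef_pos": TCP position; "orientation": TCP orientation; "force": force on the tool from outside, world axes, zero at the start; "moment": the same for the moment, N m; "grip_width": finger opening in m.
Only numpy, scipy, OpenCV 4.12 (cv2) and the standard library are available. Lean on these libraries where they do the work, as an engineer would, in place of code of your own. Each camera call takes 0.05 s, during which the arm holds its last target. There are 200 camera calls.

## Working session

There is one attempt and no reset: what is moved stays moved. The work goes in short steps, Python scripts to look and compute and a shell command to move; the robot and the scene stay as the last step left them, time stands still between calls to the robot, and variables do not carry over. Pictures are saved under pics/ and viewed, about 8 in all and at most 12, crops included, and the job is handed in when it is done.

```bash
ls; mkdir -p pics
cat > h.py <<'E'
import numpy as np, cv2
from scipy.spatial.transform import Rotation as R
from rig import bot
def save(cam,fn):
    p,d=bot.grab_frame(cam); cv2.imwrite('pics/'+fn,p[:,:,::-1]); return p,d
def cloud(cam,d):
    c=bot.calibration(cam); f=200/np.tan(np.radians(c['fovy'])/2)
    v,u=np.mgrid[0:400,0:640]
    P=np.stack([(u-c['cx'])/f*d,-(v-c['cy'])/f*d,-d],-1)
    q=c['orientation']; 
    return P@R.from_quat([q[1],q[2],q[3],q[0]]).as_matrix().T+np.array(c['origin'])
E
python3 - <<'E'
from h import *
s=bot.state(); print({k:np.round(v,3).tolist() for k,v in s.items()})
for c in ('side','top'):
    print(bot.calibration(c)); p,d=save(c,c+'1.png')
    np.save(c+'_d.npy',d);np.save(c+'_p.npy',p)
    for n in ('scraper_grip','rest','dock','flap','cup','sander','jar','chisel','dock_mouth','scraper_edge'):
        print(c,n,[(np.round(r['xyz'],3).tolist(),round(r['p'],2)) for r in bot.look_for(c,n)][:4])
E
```

```text
pics
{'time': 0.0, 'joint_positions': [-1.163, 0.239, -0.014, 1.319, -0.0, 1.571], 'joint_vel': [-0.001, -0.0, 0.001, -0.001, 0.001, 0.0], 'joint_torque': [-0.001, -53.878, 34.644, 0.018, -0.0, -0.0], 'eef_pos': [0.208, -0.482, 0.231], 'orientation': [-0.001, 0.979, 0.202, -0.0], 'force': [-0.132, 0.072, -0.305], 'moment': [0.009, 0.001, 0.015], 'grip_width': 0.085}
{'fovy': 46.872865599605696, 'cx': 316.31717063320286, 'cy': 196.1788172631765, 'origin': array([0.54184337, 0.84966873, 0.9893912 ]), 'orientation': array([-1.33305531e-02, -2.59633660e-04,  3.71157275e-01,  9.28474289e-01])}
side scraper_grip [([0.423, -0.184, 0.136], 0.73), ([0.633, -0.102, 0.126], 0.64), ([0.523, -0.134, 0.164], 0.6)]
side rest [([0.522, -0.113, 0.047], 0.93)]
side dock [([0.539, 0.184, 0.116], 0.79)]
side flap [([0.545, 0.148, 0.111], 0.96)]
side cup [([0.4, 0.006, 0.051], 0.65), ([0.596, -0.376, 0.034], 0.54)]
side sander [([0.598, -0.378, 0.035], 0.95)]
side jar [([0.565, 0.433, 0.084], 0.81), ([0.524, -0.116, 0.049], 0.47)]
side chisel [([0.736, -0.084, 0.02], 0.85)]
side dock_mouth []
side scrape
[... 238 characters left out ...]
72, -0.01553271,  1.18335203]), 'orientation': array([-0.70001587, -0.06632826,  0.05473064,  0.70893082])}
top scraper_grip [([0.423, -0.194, 0.182], 0.75), ([0.626, -0.105, 0.186], 0.74), ([0.522, -0.144, 0.196], 0.67)]
top rest [([0.513, -0.138, 0.054], 0.96)]
top dock [([0.534, 0.141, 0.115], 0.95)]
top flap [([0.541, 0.147, 0.114], 0.65)]
top cup [([0.409, -0.0, 0.01], 0.79)]
top sander [([0.601, -0.389, 0.037], 0.69)]
top jar [([0.564, 0.406, 0.087], 0.92)]
top chisel [([0.729, -0.098, 0.02], 0.79)]
top dock_mouth [([0.538, 0.139, 0.116], 0.78)]
top scraper_edge [([0.426, -0.197, 0.188], 0.72), ([0.523, -0.143, 0.194], 0.62), ([0.518, -0.138, 0.05], 0.6), ([0.627, -0.102, 0.18], 0.52)]
```

View pics/side1.png

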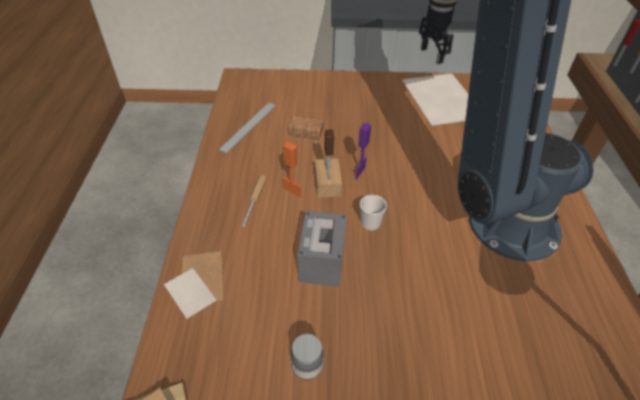

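View pics/top1.png

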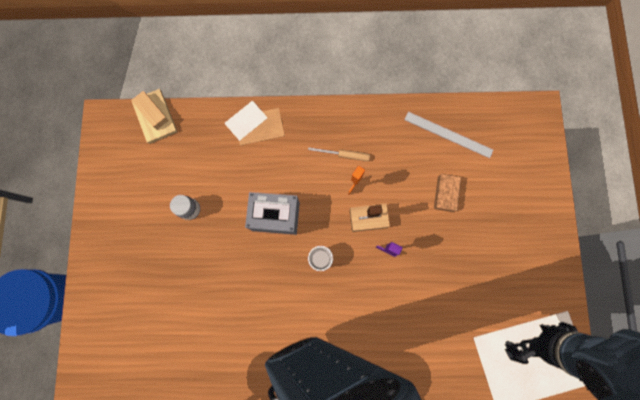

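The top view shows the dark scraper in the rest at (375,211), flanked by the orange scraper at (357,178) and the purple one at (392,249). The dock is at (272,213), and the side view agrees. Next I'll measure poses and yaws from the depth images.

```bash
python3 - <<'E'
from h import *
def rect(P):
    r=cv2.minAreaRect(P[:,:2].astype(np.float32)*1000); return np.round(r[0],1),np.round(r[1],1),round(r[2],1),len(P)
for c in ('top','side'):
    d=np.load(c+'_d.npy'); p=np.load(c+'_p.npy').astype(int); X=cloud(c,d); ok=d>0
    def box(x0,x1,y0,y1,z0,z1): return ok&(X[...,0]>x0)&(X[...,0]<x1)&(X[...,1]>y0)&(X[...,1]<y1)&(X[...,2]>z0)&(X[...,2]<z1)
    for a in ((.3,.35,-.3,-.2),(.75,.8,.1,.2),(.65,.7,-.3,-.2),(.35,.4,.2,.3)):
        print(c,'table z',np.round(np.median(X[box(*a,-.05,.05)][:,2]),4),end=' ')
    print()
    # dock top
    m=box(.45,.63,.04,.25,.108,.122); print('dock',rect(X[m]),np.median(X[m][:,2]))
    m=box(.45,.59,-.22,-.05,.044,.062); print('rest',rect(X[m]),np.median(X[m][:,2]))
    m=box(.48,.56,-.2,-.08,.13,.22); P=X[m]; print('handle',rect(P),P.min(0),P.max(0))
    t=P[P[:,2]>P[:,2].max()-.012]; print(' top',rect(t),t.mean(0))
    m=box(.48,.56,-.2,-.08,.07,.12); print('shank',X[m].mean(0),len(X[m]))
    for n,b in (('orange',(.57,.68,-.17,-.04,.03,.25)),('purple',(.38,.47,-.26,-.13,.03,.25))):
        P=X[box(*b)]; print(n,P.min(0).round(3),P.max(0).round(3))
    # inside dock
    m=box(.48,.6,.06,.22,-.05,.1); print('inside',rect(X[m]),np.percentile(X[m][:,2],[5,25,50,75,95]).round(3))
E
python3 - <<'E'
import cv2
a=cv2.imread('pics/top1.png'); 
x=cv2.resize(a[180:245,235:405],None,fx=4.7,fy=4.7,interpolation=cv2.INTER_CUBIC)
cv2.imwrite('pics/crop1.png',x)
E
```

```text
top table z 0.0013 top table z 0.0015 top table z 0.0016 top table z 0.0012 
dock (array([537. , 141.8]), array([140.3, 104.6]), 84.8, 1511) 0.11491084456940226
rest (array([ 526.2, -148.1]), array([ 70.3, 110.7]), 5.4, 679) 0.05335420263139401
handle (array([ 525.5, -147.8]), array([24. , 33.5]), 5.5, 165) [ 0.51258114 -0.16520883  0.13094118] [ 0.53830813 -0.13048644  0.20218963]
 top (array([ 525.5, -147.8]), array([24. , 33.5]), 5.5, 115) [ 0.52525954 -0.14759236  0.19763845]
shank [nan nan nan] 0
orange [ 0.605 -0.124  0.032] [ 0.65  -0.087  0.191]
purple [ 0.407 -0.225  0.031] [ 0.44  -0.168  0.191]
inside (array([539.3, 140.7]), array([158.1, 118.5]), 89.9, 663) [-0.001  0.003  0.033  0.049  0.086]
side table z -0.003 side table z -0.0025 side table z -0.0032 side table z -0.0024 
dock (array([535.4, 142.3]), array([145.2, 104.2]), 84.6, 1632) 0.11145876834134288
rest (array([ 523.9, -147.9]), array([ 70.1, 116.5]), 5.4, 595) 0.04879216759738636
handle (array([ 523.7, -144.3]), array([24. , 35.5]), 6.1, 222) [ 0.51128354 -0.16207869  0.13050415] [ 0.53705631 -0.12596095  0.19695191]
 top (array([ 524.5, -144.2]), array([22.2, 35.8]), 0.1, 82) [ 0.52439631 -0.14312055  0.19253348]
shank [ 0.52387939 -0.14454967  0.09299058] 38
orange [ 0.603 -0.123  0.03 ] [ 0.656 -0.084  0.186]
purple [ 0.405 -0.224  0.03 ] [ 0.439 -0.167  0.185]
inside (array([540.1, 140.9]), array([158.6, 120. ]), 89.6, 1514) [-0.004  0.009  0.039  0.066  0.093]<stdin>:15: RuntimeWarning: Mean of empty slice.
  ret = um.true_divide(
```

View pics/crop1.png

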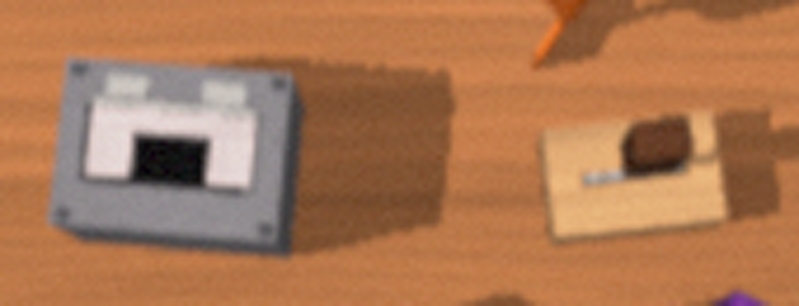

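```bash
cat > mv.py <<'E'
# usage: go(target xyz of TCP, yaw of scraper x-axis) -> shift in tool axes (units), with turn
from h import *
def plan(t,Rt):
    s=bot.state(); q=s['orientation']; R0=R.from_quat([q[1],q[2],q[3],q[0]])
    sh=R0.inv().apply(np.array(t)-s['eef_pos'])/.1
    rv=(R0.inv()*Rt).as_rotvec()/(np.pi/2)
    return np.round(sh,3).tolist(),np.round(rv,3).tolist()
def down(yaw): # tool z down, tool y along direction yaw (world)
    y=np.array([np.cos(yaw),np.sin(yaw),0]); z=np.array([0,0,-1.]); x=np.cross(y,z)
    return R.from_matrix(np.stack([x,y,z],1))
E
python3 - <<'E'
from mv import *
d=np.load('top_d.npy');X=cloud('top',d); X[...,:2]+=0; 
a=np.radians(-5.2); c=np.array([.5365,.142])
L=(X[...,:2]-c)@np.array([[np.cos(a),-np.sin(a)],[np.sin(a),np.cos(a)]])
m=(d>0)&(abs(L[...,0])<40/1e3)&(abs(L[...,1])<.05)&(X[...,2]<.1)
for v in range(185,240):
    r=[(u) for u in range(235,310) if m[v,u]]
    if r: print(v,r[0],r[-1],np.round(L[v,r[0]]*1e3),np.round(L[v,r[-1]]*1e3),(X[v,r,2]*1e3).round().astype(int).tolist())
for yw in (5.5,95.5,-84.5,-174.5):
    Rt=down(np.radians(yw)); print(yw,plan([.525,-.146,.30],Rt))
E
```

```text
207 289 289 [ 32. -39.] [ 32. -39.] [6]
208 263 289 [16. 35.] [ 29. -40.] [49, 43, 50, 45, 50, 47, 44, 46, 46, 45, 49, 6]
209 263 289 [14. 35.] [ 26. -40.] [47, 49, 48, 49, 49, 48, 49, 47, 44, 47, 50, 49, 47, 46, 49, 49, 46, 7]
210 263 289 [11. 35.] [ 23. -40.] [45, 45, 49, 46, 47, 49, 49, 50, 47, 51, 48, 44, 49, 49, 48, 50, 46, 5]
211 263 289 [ 8. 35.] [ 19. -41.] [43, 42, 51, 48, 45, 47, 45, 44, 50, 49, 45, 47, 48, 46, 49, 49, 48, 7]
212 263 289 [ 5. 35.] [ 15. -42.] [40, 37, 46, 40, 42, 43, 42, 42, 44, 43, 43, 43, 48, 45, 47, 44, 13]
213 263 289 [ 4. 38.] [ 13. -41.] [23, 25, 26, 30, 25, 33, 37, 32, 38, 42, 40, 37, 41, 43, 41, 43, 3]
214 263 289 [ 1. 38.] [ 10. -42.] [25, 24, 22, 24, 23, 22, 26, 20, 22, 21, 21, 23, 22, 22, 25, 33, 9]
215 263 289 [-5. 34.] [  6. -42.] [44, 45, 41, 41, 39, 21, 25, 22, 21, 28, 21, 23, 24, 22, 19, 8]
216 263 278 [-8. 33.] [ -3. -11.] [47, 48, 45, 44, 45, 45, 46, 49, 43, 43, 44, 42, 40, 41, 44, 36]
217 258 288 [-12.  48.] [ -0. -39.] [44, 46, 48, 45, 48, 49, 48, 48, 47, 47, 48, 50, 49, 44, 49, 48, 46, 46, 49, 47, 44, 7]
218 259 288 [-15.  45.] [ -3. -39.] [44, 47, 44, 49, 47, 49, 46, 49, 49, 47, 50, 48, 47, 51, 45, 50, 49, 46, 48, 49, 6]
219 272 288 [-15.   4.] [ -6. -40.] [49, 49, 47, 50, 46, 50, 49, 45, 46, 48, 51, 47, 50, 25, 11, 7]
220 284 288 [-15. -33.] [ -9. -40.] [47, 24, 3, 8, 5]
5.5 ([4.24, -1.827, -0.687], [-0.0, -0.0, -0.802])
95.5 ([4.24, -1.827, -0.687], [-0.0, -0.0, -1.802])
-84.5 ([4.24, -1.827, -0.687], [-0.0, 0.0, 0.198])
-174.5 ([4.24, -1.827, -0.687], [-0.0, 0.0, 1.198])
```

The notch in the flap gives a partial view of the holder. The slot floor is visible to about y=+35 in the dock frame, so the slot centre is roughly +2 to +16. I'll approach the handle with the jaws along its y.

```bash
python3 -m crank '[[[0.5,-0.21,-0.25,0,0,0],[1,-0.43,-0.5,0,0,0],[1,-0.43,-0.5,0,0,0]]]' 1 40
python3 -m crank '[[[0.5,-0.21,0,0,0,0],[1,-0.43,0,0,0,0],[1,-0.43,0,0,0,0]]]'
python3 -m crank '[[[0.5,-0.21,0,0,0,0],[1,-0.43,0,0,0,0],[1,-0.43,0,0,0,0]]]'
python3 -m crank '[[[0.5,-0.21,0,0,0,0],[1,-0.43,0,0,0,0],[1,-0.43,0,0,0,0]]]'
python3 - <<'E'
from mv import *
print(plan([.5245,-.146,.25],down(np.radians(-84.5))))
E
```

```text
time: 1.48
eef_pos: [0.2852, -0.4014, 0.2833]
orientation: [0.001, 0.979, 0.204, 0.001]
force: [-0.1, -0.2, -0.4]
grip_width: 0.0857
time: 1.85
eef_pos: [0.3611, -0.3202, 0.2829]
orientation: [0.001, 0.978, 0.206, 0.001]
force: [-1.0, -0.6, -0.2]
grip_width: 0.0855
time: 2.22
eef_pos: [0.4365, -0.2394, 0.2823]
orientation: [0.001, 0.978, 0.208, 0.001]
force: [-0.3, -0.7, 0.8]
grip_width: 0.085
time: 2.6
eef_pos: [0.5115, -0.1589, 0.2814]
orientation: [0.001, 0.978, 0.209, 0.0]
force: [-0.5, -0.9, 0.3]
grip_width: 0.0855
([0.171, -0.065, 0.314], [0.001, -0.0, 0.207])
```

```bash
python3 -m crank '[[[0.171,-0.065,0,0,0,0.1],[0.171,-0.065,0.15,0,0,0.207],[0.171,-0.065,0.3,0,0,0.207],[0.171,-0.065,0.3,0,0,0.207]]]'
python3 - <<'E'
from mv import *
print(plan([.5245,-.146,.25],down(np.radians(-84.5))))
p,d=save('top','top2.png'); X=cloud('top',d)
p,d=save('side','side2.png')
from subprocess import run
a=cv2.imread('pics/side2.png')[90:220,270:400]; b=cv2.imread('pics/top2.png')[150:280,310:440]
cv2.imwrite('pics/c2.png',cv2.resize(np.hstack([a,b]),None,fx=3,fy=3))
E
```

```text
time: 3.1
eef_pos: [0.5231, -0.1471, 0.2501]
orientation: [0.0, 0.999, 0.049, -0.001]
force: [0.9, 0.5, 0.0]
grip_width: 0.0854
([0.015, -0.01, 0.001], [0.0, 0.001, 0.001])
```

View pics/c2.png

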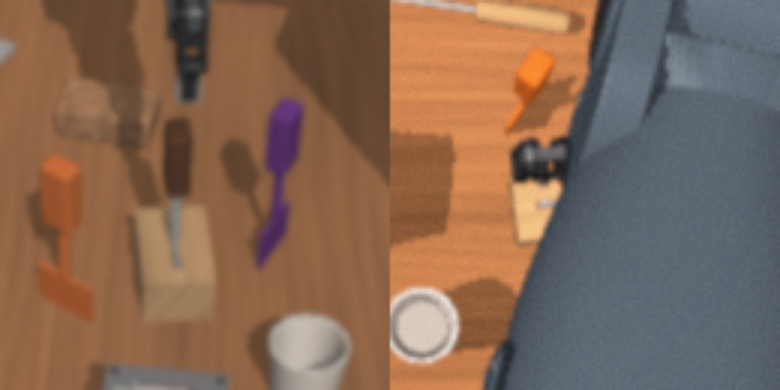

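The left panel (side view) shows the open gripper directly above the dark handle, with the orange and purple scrapers clear of it. Descending.

```bash
python3 -m crank '[[[0.015,-0.01,0.3,0,0,0],[0.015,-0.01,0.6,0,0,0],[0.015,-0.01,0.9,0,0,0],[0.015,-0.01,0.98,0,0,0],[0.015,-0.01,0.98,0,0,0]]]'
python3 - <<'E'
from mv import *
print(plan([.5245,-.146,.143],down(np.radians(-84.5))))
E
```

```text
time: 3.82
eef_pos: [0.5256, -0.146, 0.1541]
orientation: [0.001, 0.999, 0.049, 0.0]
force: [-0.7, -0.3, -0.1]
grip_width: 0.0856
([-0.011, -0.001, 0.111], [0.001, -0.0, 0.001])
```

```bash
python3 -m crank '[[[-0.01,0,0.11,0,0,0],[-0.01,0,0.11,0,0,0],[-0.01,0,0.11,0,0,0],[-0.01,0,0.11,0,0,0],[-0.01,0,0.11,0,0,0]]]' -1 30
python3 -m crank '[[[0,0,0,0,0,0],[0,0,0,0,0,0],[0,0,0,0,0,0]]]' - 100
python3 -m crank '[[[0,0,-0.05,0,0,0],[0,0,-0.1,0,0,0],[0,0,-0.15,0,0,0],[0,0,-0.15,0,0,0]]]'
```

```text
time: 4.45
eef_pos: [0.5249, -0.1462, 0.1434]
orientation: [0.001, 0.999, 0.049, 0.001]
force: [-0.2, -0.4, 1.5]
grip_width: 0.0334
time: 4.82
eef_pos: [0.5249, -0.1463, 0.1436]
orientation: [0.001, 0.999, 0.049, 0.001]
force: [-0.7, -0.9, 2.7]
grip_width: 0.0327
time: 5.32
eef_pos: [0.5252, -0.1463, 0.1591]
orientation: [0.001, 0.999, 0.049, 0.001]
force: [-1.2, 0.4, -1.8]
grip_width: 0.0331
```

```bash
python3 -m crank '[[[0,0,-0.35,0,0,0],[0,0,-0.7,0,0,0],[0,0,-1,0,0,0],[0,0,-1,0,0,0]]]'
python3 -m crank '[[[0,0,-0.2,0,0,0],[0,0,-0.25,0,0,0],[0,0,-0.25,0,0,0]]]'
python3 - <<'E'
from mv import *
print(plan([.5373,.151,.285],down(np.radians(-95.3))))
p,d=save('side','side3.png')
cv2.imwrite('pics/c3.png',cv2.resize(p[80:210,260:400,::-1],None,fx=4,fy=4))
E
```

```text
time: 5.82
eef_pos: [0.526, -0.1463, 0.2609]
orientation: [0.002, 0.999, 0.049, 0.003]
force: [-0.4, 0.3, -2.7]
grip_width: 0.033
time: 6.2
eef_pos: [0.5257, -0.1462, 0.285]
orientation: [0.001, 0.999, 0.049, 0.003]
force: [-0.5, 0.3, -2.7]
grip_width: 0.0334
([0.406, -2.947, -0.007], [0.002, -0.003, 0.121])
```

View pics/c3.png

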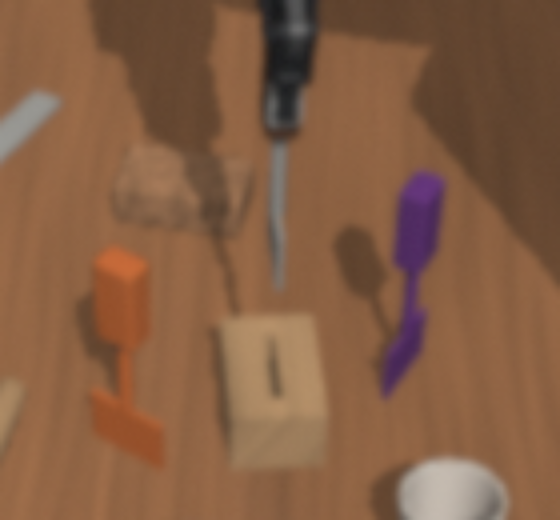

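The scraper hangs upright, clear of the rest slot. Moving it across to the dock.

```bash
python3 -m crank '[[[0.07,-0.4,0,0,0,0],[0.14,-0.8,0,0,0,0],[0.14,-1,0,0,0,0],[0.14,-1,0,0,0,0]]]'
python3 -m crank '[[[0.07,-0.4,0,0,0,0],[0.14,-0.8,0,0,0,0],[0.14,-1,0,0,0,0],[0.14,-1,0,0,0,0]]]'
python3 -m crank '[[[0.07,-0.4,0,0,0,0.06],[0.13,-0.8,0,0,0,0.12],[0.13,-0.95,0,0,0,0.12],[0.13,-0.95,0,0,0,0.12],[0.13,-0.95,0,0,0,0.12]]]'
python3 - <<'E'
from mv import *
print(plan([.5373,.151,.285],down(np.radians(-95.3))))
p,d=save('side','side4.png');save('top','top4.png')
cv2.imwrite('pics/c4.png',cv2.resize(p[100:290,240:400,::-1],None,fx=3,fy=3))
X=cloud('side',d)
# blade/shank cloud in dock area above the top
m=(d>0)&(X[...,2]>.13)&(X[...,2]<.23)&(abs(X[...,0]-.537)<.06)&(abs(X[...,1]-.15)<.06)
P=X[m];
for z in (.135,.15,.165,.18,.2,.22):
    q=P[abs(P[:,2]-z)<.008]; print(z,len(q),np.round([q[:,0].min(),q[:,0].max(),q[:,0].mean(),q[:,1].mean()],4) if len(q) else '')
E
```

```text
time: 6.75
eef_pos: [0.5293, -0.0442, 0.284]
orientation: [0.001, 0.999, 0.05, 0.002]
force: [-0.0, -0.1, -2.3]
grip_width: 0.0329
time: 7.25
eef_pos: [0.5333, 0.0545, 0.2835]
orientation: [0.001, 0.999, 0.052, 0.002]
force: [0.1, -0.3, -2.7]
grip_width: 0.0329
time: 7.88
eef_pos: [0.5384, 0.0225, 0.2835]
orientation: [-0.026, 1.0, 0.007, 0.0]
force: [0.0, 1.5, -2.4]
grip_width: 0.0332
([0.007, -1.284, 0.051], [-0.033, 0.001, 0.068])
0.135 0 
0.15 0 
0.165 0 
0.18 0 
0.2 0 
0.22 0
```

View pics/c4.png

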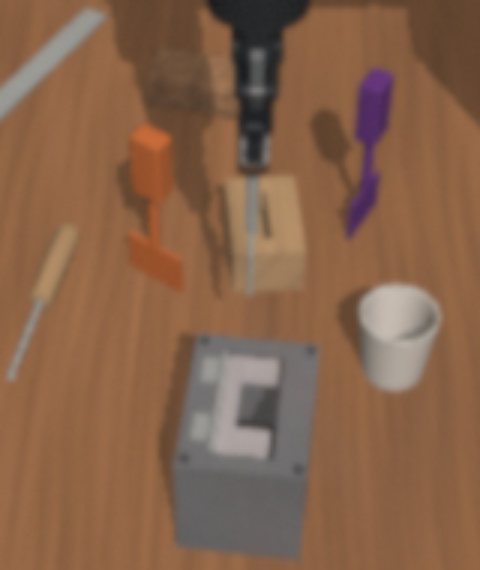

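The scraper is now above the gap between the rest and the dock. The last call fell short and tilted slightly, so I'll check the joints.

Run:
```python
from mv import *
s=bot.state(); print(s['joint_positions'].round(3) if hasattr(s['joint_positions'],'round') else s['joint_positions'],s['joint_vel'],s['moment'],s['eef_pos'])
```

```text
[0.013 0.25  0.135 1.454 0.051 3.141] [0.00907388 0.00260345 0.00302789 0.00159499 0.00417177 0.00070716] [-0.09581514  0.00010647 -0.02311111] [0.53839149 0.02293846 0.28353504]
```

Joint 6 is at its limit. Front and back are alike, so I'll turn the scraper half round in the air (joint 6 down to about 0.36).

```bash
python3 -m crank '[[[0,0,0,0,0,-0.11],[0,0,0,0,0,-0.22],[0,0,0,0,0,-0.33],[0,0,0,0,0,-0.44],[0,0,0,0,0,-0.55],[0,0,0,0,0,-0.66],[0,0,0,0,0,-0.77],[0,0,0,0,0,-0.88]]]'
python3 -m crank '[[[0,0,0,0,0,-0.11],[0,0,0,0,0,-0.22],[0,0,0,0,0,-0.33],[0,0,0,0,0,-0.44],[0,0,0,0,0,-0.55],[0,0,0,0,0,-0.66],[0,0,0,0,0,-0.77],[0,0,0,0,0,-0.88]]]'
python3 - <<'E'
from mv import *
s=bot.state();print(s['joint_positions'])
print(plan([.538,.06,.285],down(np.radians(84.7))),plan([.5373,.151,.285],down(np.radians(84.7))))
E
```

```text
time: 8.98
eef_pos: [0.5384, 0.0235, 0.2836]
orientation: [-0.02, 0.764, 0.645, 0.017]
force: [-0.5, -0.9, -2.0]
grip_width: 0.0329
time: 9.98
eef_pos: [0.5383, 0.024, 0.2836]
orientation: [-0.004, 0.174, 0.984, 0.025]
force: [-0.3, 0.5, -2.7]
grip_width: 0.0328
[0.01524361 0.25012619 0.13457152 1.45411068 0.05153751 0.36446413]
([0.126, 0.337, 0.005], [0.032, -0.007, -0.163]) ([0.444, 1.189, 0.052], [0.032, -0.007, -0.163])
```

```bash
python3 -m crank '[[[0.1,0.3,0,0.03,-0.007,-0.08],[0.22,0.6,0.02,0.032,-0.007,-0.163],[0.34,0.9,0.03,0.032,-0.007,-0.163],[0.34,0.9,0.03,0.032,-0.007,-0.163],[0.34,0.9,0.03,0.032,-0.007,-0.163]]]'
python3 - <<'E'
from mv import *
s=bot.state();print(s['joint_positions'])
print(plan([.5373,.151,.285],down(np.radians(84.7))))
E
```

```text
time: 10.6
eef_pos: [0.5371, 0.1203, 0.2855]
orientation: [-0.0, 0.046, 0.999, -0.0]
force: [-0.2, 0.5, -3.7]
grip_width: 0.0328
[ 2.20402205e-01  2.71892839e-01  1.70256761e-01  1.46927686e+00
 -8.78986309e-05  3.12589947e-01]
([0.026, 0.306, 0.005], [-0.0, -0.0, 0.0])
```

```bash
python3 -m crank '[[[0.026,0.2,0,0,0,0],[0.026,0.306,0,0,0,0],[0.026,0.306,0,0,0,0],[0.026,0.306,0,0,0,0]]]'
python3 - <<'E'
from mv import *
s=bot.state()
print(plan([.5373,.151,.285],down(np.radians(84.7))),s['moment'],s['force'])
p,d=save('side','side5.png');pt,dt=save('top','top5.png')
cv2.imwrite('pics/c5.png',cv2.resize(np.hstack([p[120:290,250:390,::-1],pt[140:310,220:360,::-1]]),None,fx=2.8,fy=2.8))
for c,dd in (('side',d),('top',dt)):
  X=cloud(c,dd)
  m=(dd>0)&(X[...,2]>.14)&(X[...,2]<.26)&(abs(X[...,0]-.537)<.06)&(abs(X[...,1]-.15)<.06); P=X[m]
  for z in (.15,.165,.18,.195,.21,.225,.24,.255):
    q=P[abs(P[:,2]-z)<.008]; print(c,z,len(q),np.round([q[:,0].min(),q[:,0].max(),q[:,0].mean(),q[:,1].min(),q[:,1].max()],4) if len(q) else '')
E
```

```text
time: 11.1
eef_pos: [0.5373, 0.1508, 0.2855]
orientation: [-0.0, 0.046, 0.999, -0.0]
force: [0.5, -0.2, -1.2]
grip_width: 0.0329
([-0.0, 0.002, 0.005], [-0.0, -0.0, 0.0]) [-0.02373791  0.02985849 -0.01701377] [ 0.54207244 -0.21190195 -1.20615314]
side 0.15 6 [0.5334 0.5398 0.5372 0.1502 0.1847]
side 0.165 19 [0.5313 0.5401 0.5361 0.1288 0.1848]
side 0.18 16 [0.5337 0.5404 0.5375 0.1549 0.1859]
side 0.195 31 [0.5319 0.5404 0.5367 0.1533 0.1846]
side 0.21 19 [0.532  0.5391 0.5359 0.1536 0.159 ]
side 0.225 23 [0.5305 0.5394 0.5356 0.151  0.1586]
side 0.24 22 [0.5306 0.5397 0.5354 0.1483 0.158 ]
side 0.255 14 [0.531  0.5398 0.5355 0.1528 0.1591]
top 0.15 3 [0.5353 0.5355 0.5354 0.149  0.1546]
top 0.165 20 [0.5325 0.5372 0.5349 0.1199 0.1722]
top 0.18 17 [0.533  0.537  0.5348 0.1198 0.1687]
top 0.195 27 [0.5327 0.5368 0.5351 0.1198 0.1687]
top 0.21 8 [0.5318 0.5386 0.5348 0.1203 0.1603]
top 0.225 2 [0.5322 0.5332 0.5327 0.1509 0.1546]
top 0.24 0 
top 0.255 0
```

View pics/c5.png

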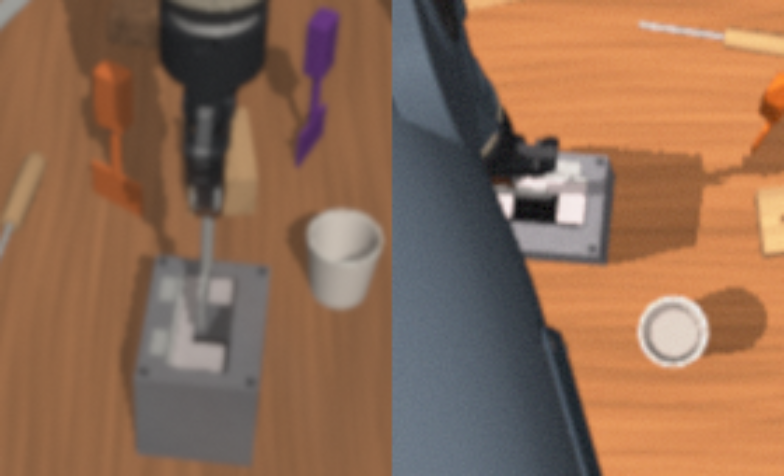

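The side view shows the blade edge-down, centred over the flap at crop (205,330). Depth puts it within about 1 mm of the dock's x = 0. I'll lower it through the flap to just above the holder.

```bash
python3 -m crank '[[[0,0,0.1,0,0,0],[0,0,0.2,0,0,0],[0,0,0.3,0,0,0],[0,0,0.4,0,0,0],[0,0,0.5,0,0,0],[0,0,0.55,0,0,0],[0,0,0.55,0,0,0]]]'
python3 -m crank '[[[0,0,0.1,0,0,0],[0,0,0.2,0,0,0],[0,0,0.3,0,0,0],[0,0,0.4,0,0,0],[0,0,0.43,0,0,0],[0,0,0.43,0,0,0]]]'
python3 - <<'E'
from mv import *
s=bot.state()
print(plan([.5373,.151,.178],down(np.radians(84.7))),s['moment'],s['force'],s['eef_pos'])
E
```

```text
time: 12.08
eef_pos: [0.537, 0.1507, 0.2303]
orientation: [-0.0, 0.046, 0.999, -0.0]
force: [-0.7, 0.2, -1.0]
grip_width: 0.0329
time: 12.82
eef_pos: [0.5364, 0.1506, 0.1868]
orientation: [-0.001, 0.046, 0.999, -0.0]
force: [-1.6, 0.7, -3.2]
grip_width: 0.0329
([-0.009, 0.005, 0.088], [-0.0, -0.001, 0.0]) [0.03700375 0.6542615  0.0328421 ] [-1.64099235  0.73827648 -3.22434949] [0.53640165 0.15055202 0.18677626]
```

```bash
cat > st.py <<'E'
from h import *
F=[];M=[]
for i in range(1):
    s=bot.state();F.append(s['force']);M.append(s['moment'])
print('   p',np.round(s['eef_pos'],4),'F',np.mean(F,0).round(1),'M',np.mean(M,0).round(3),'q',np.round(s['orientation'],4))
E
python3 -m crank '[[[-0.005,0,0.03,0,0,0],[-0.005,0,0.05,0,0,0],[-0.005,0,0.05,0,0,0]]]' >/dev/null; python3 st.py
python3 -m crank '[[[0,0,0.015,0,0,0],[0,0,0.015,0,0,0],[0,0,0.015,0,0,0]]]' >/dev/null; python3 st.py
python3 -m crank '[[[0,0,0.015,0,0,0],[0,0,0.015,0,0,0],[0,0,0.015,0,0,0]]]' >/dev/null; python3 st.py
```

```text
p [0.537  0.1506 0.1818] F [-1.1  0.5 -1.7] M [ 0.123  0.387 -0.002] q [-1.100e-03  4.620e-02  9.989e-01 -2.000e-04]
   p [0.5369 0.1506 0.1803] F [-1.9 -0.  -1.6] M [0.053 0.351 0.015] q [-1.100e-03  4.620e-02  9.989e-01 -3.000e-04]
   p [0.5369 0.1506 0.1787] F [-1.   1.3 -1.7] M [0.099 0.291 0.019] q [-1.200e-03  4.610e-02  9.989e-01 -2.000e-04]
```

```bash
python3 -m crank '[[[0,0,0.01,0,0,0],[0,0,0.01,0,0,0],[0,0,0.01,0,0,0]]]' >/dev/null; python3 st.py
python3 -m crank '[[[0,0,0.01,0,0,0],[0,0,0.01,0,0,0],[0,0,0.01,0,0,0]]]' >/dev/null; python3 st.py
python3 -m crank '[[[0,0,0.01,0,0,0],[0,0,0.01,0,0,0],[0,0,0.01,0,0,0]]]' >/dev/null; python3 st.py
```

```text
p [0.5368 0.1506 0.1777] F [-1.5 -0.2 -3.2] M [0.017 0.281 0.05 ] q [-1.200e-03  4.610e-02  9.989e-01 -3.000e-04]
   p [0.537  0.1506 0.1771] F [-1.9 -0.6  5.1] M [-0.122  0.553 -0.006] q [-9.000e-04  4.610e-02  9.989e-01 -2.000e-04]
   p [0.5371 0.1506 0.1768] F [-2.4  0.3  7.7] M [-0.273  0.948  0.015] q [-5.000e-04  4.620e-02  9.989e-01 -1.000e-04]
```

Contact is at TCP z≈0.1775, as expected for the holder top. The Mx change puts it at the blade's −y end, so the slot lies further toward +y. I'll slide gently in +y.

```bash
for i in 1 2 3; do python3 -m crank '[[[0,0.005,0.007,0,0,0],[0,0.01,0.007,0,0,0],[0,0.015,0.007,0,0,0],[0,0.015,0.007,0,0,0]]]' >/dev/null; python3 st.py; done
```

```text
p [0.5371 0.1513 0.1767] F [-3.8 -3.9  8.4] M [-1.414  1.135 -0.052] q [-2.000e-04  4.640e-02  9.989e-01 -1.000e-03]
   p [0.5371 0.1517 0.1765] F [-3.3 -4.   9.2] M [-1.718  1.102 -0.025] q [ 0.      0.0466  0.9989 -0.0021]
   p [0.5371 0.1521 0.1764] F [-2.4 -4.9  9.5] M [-1.824  1.121 -0.067] q [ 3.000e-04  4.690e-02  9.989e-01 -3.300e-03]
```

Friction drags and tilts the tool, so I'll hop instead: lift 3 mm, level, shift 2 mm, lower.

```bash
python3 -m crank '[[[0,0,-0.03,0,0,0],[0,0,-0.03,0,0,0]]]' >/dev/null; python3 st.py
cat > pl.py <<'E'
import sys
from mv import *
s=float(sys.argv[1]); z=float(sys.argv[2])
print(plan([.5365+.0924*s/1e3+.0002,.142+.9957*s/1e3,z],down(np.radians(84.7))))
E
python3 pl.py 11.5 .180; python3 pl.py 11.5 .1765
```

```text
p [0.5369 0.1521 0.1792] F [-1.2 -0.  -1.3] M [-0.161  0.085  0.094] q [-0.      0.0469  0.9989 -0.0034]
([-0.007, 0.015, -0.009], [-0.004, 0.0, -0.001])
([-0.007, 0.015, 0.026], [-0.004, 0.0, -0.001])
```

```bash
python3 -m crank '[[[-0.007,0.015,0,-0.004,0,0],[-0.007,0.015,0,-0.004,0,-0.001],[-0.007,0.015,0.013,-0.004,0,0],[-0.007,0.015,0.026,-0.004,0,0],[-0.007,0.015,0.026,-0.004,0,0]]]' >/dev/null; python3 st.py; python3 pl.py 13.5 .1795
python3 -m crank '[[[0,0,0.005,0,0,0],[0,0,0.005,0,0,0]]]' >/dev/null; python3 st.py
```

```text
p [0.5377 0.1535 0.1764] F [-0.8  0.4 -2.7] M [ 0.125 -0.039 -0.022] q [ 1.000e-04  4.690e-02  9.989e-01 -2.000e-04]
([-0.0, 0.019, -0.031], [-0.0, 0.0, -0.001])
   p [0.5377 0.1536 0.1759] F [-0.7 -1.2 -2.7] M [0.073 0.562 0.031] q [ 1.000e-04  4.690e-02  9.989e-01 -2.000e-04]
```

At z=0.1759 there's no reaction, so the blade is entering the slot (s≈11.6). Lowering in small steps.

```bash
python3 -m crank '[[[0,0,0.01,0,0,0],[0,0,0.02,0,0,0],[0,0,0.02,0,0,0]]]' >/dev/null; python3 st.py
python3 -m crank '[[[0,0,0.01,0,0,0],[0,0,0.02,0,0,0],[0,0,0.02,0,0,0]]]' >/dev/null; python3 st.py
python3 pl.py 11.6 .1525
```

```text
p [0.5376 0.1535 0.1738] F [-1.1  1.6 -2.2] M [0.079 0.011 0.048] q [-0.000e+00  4.690e-02  9.989e-01 -2.000e-04]
   p [0.5376 0.1535 0.1717] F [-1.8 -0.4 -3. ] M [0.1   0.687 0.041] q [-1.000e-04  4.690e-02  9.989e-01 -2.000e-04]
([-0.002, 0.0, 0.192], [-0.0, -0.0, -0.001])
```

```bash
python3 -m crank '[[[0,0,0.015,0,0,0],[0,0,0.03,0,0,0],[0,0,0.04,0,0,0],[0,0,0.04,0,0,0]]]' >/dev/null; python3 st.py
python3 -m crank '[[[0,0,0.015,0,0,0],[0,0,0.03,0,0,0],[0,0,0.04,0,0,0],[0,0,0.04,0,0,0]]]' >/dev/null; python3 st.py
python3 -m crank '[[[0,0,0.015,0,0,0],[0,0,0.03,0,0,0],[0,0,0.04,0,0,0],[0,0,0.04,0,0,0]]]' >/dev/null; python3 st.py
python3 -m crank '[[[0,0,0.015,0,0,0],[0,0,0.03,0,0,0],[0,0,0.04,0,0,0],[0,0,0.04,0,0,0]]]' >/dev/null; python3 st.py
python3 pl.py 11.6 .1525
```

```text
p [0.5374 0.1535 0.1675] F [-2.1 -0.9 -3. ] M [0.06  0.626 0.03 ] q [-3.000e-04  4.690e-02  9.989e-01 -2.000e-04]
   p [0.5374 0.1535 0.1634] F [-0.6 -0.3 -2.7] M [-0.024  0.332  0.046] q [-4.000e-04  4.690e-02  9.989e-01 -3.000e-04]
   p [0.5375 0.1535 0.1594] F [ 0.7 -0.4 -1.2] M [-0.007  0.007 -0.085] q [-2.000e-04  4.690e-02  9.989e-01 -3.000e-04]
   p [0.5375 0.1535 0.1553] F [ 0.3 -0.8 -1. ] M [-0.003  0.067 -0.008] q [-3.000e-04  4.690e-02  9.989e-01 -3.000e-04]
([-0.003, 0.001, 0.028], [-0.0, -0.0, -0.001])
```

```bash
python3 -m crank '[[[0,0,0.01,0,0,0],[0,0,0.02,0,0,0],[0,0,0.02,0,0,0]]]' >/dev/null; python3 st.py
python3 -m crank '[[[0,0,0.007,0,0,0],[0,0,0.007,0,0,0]]]' >/dev/null; python3 st.py
python3 -m crank '[[[0,0,0.007,0,0,0],[0,0,0.007,0,0,0]]]' >/dev/null; python3 st.py
```

```text
p [0.5374 0.1535 0.1532] F [-0.  -0.2 -2.3] M [-0.03   0.029 -0.044] q [-4.000e-04  4.690e-02  9.989e-01 -3.000e-04]
   p [0.5375 0.1535 0.1526] F [-0.4 -0.7 -0.8] M [-0.039  0.012  0.005] q [-3.000e-04  4.690e-02  9.989e-01 -3.000e-04]
   p [0.5376 0.1535 0.1525] F [-0.9  0.2  4.5] M [-0.243  0.467 -0.027] q [ 1.000e-04  4.690e-02  9.989e-01 -2.000e-04]
```

Fully home: the floor was felt 25 mm below the holder top. Letting go and withdrawing.

```bash
python3 -m crank '[[[0,0,0,0,0,0],[0,0,0,0,0,0],[0,0,0,0,0,0]]]' - 20 >/dev/null; python3 st.py
python3 -m crank '[[[0,0,0,0,0,0],[0,0,0,0,0,0],[0,0,0,0,0,0],[0,0,0,0,0,0],[0,0,0,0,0,0],[0,0,0,0,0,0]]]' 1
python3 - <<'E'
from h import *
p,d=save('side','side6.png'); cv2.imwrite('pics/c6.png',cv2.resize(p[120:290,230:410,::-1],None,fx=3.4,fy=3.4))
E
```

```text
p [0.5376 0.1535 0.1525] F [-0.  -0.7  2.6] M [-0.117  0.439 -0.059] q [ 0.000e+00  4.690e-02  9.989e-01 -2.000e-04]
time: 22.45
eef_pos: [0.5376, 0.1535, 0.1525]
orientation: [0.0, 0.047, 0.999, -0.0]
force: [0.2, 0.7, 0.2]
grip_width: 0.0853
```

View pics/c6.png

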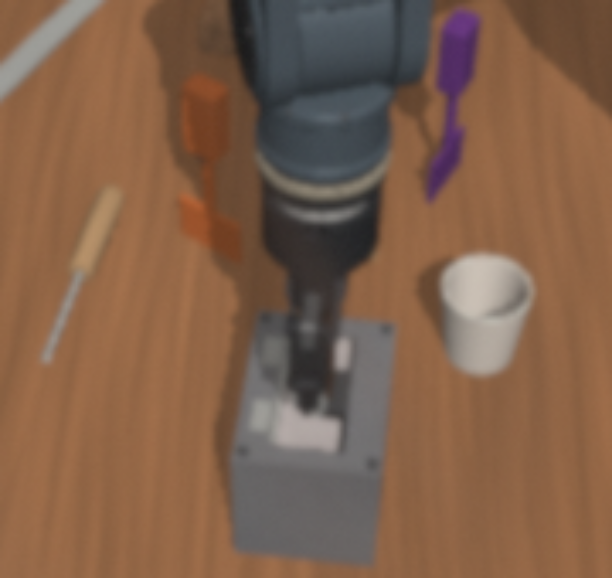

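The gripper is open with no force on it, and the flap looks level at crop (305,430). Withdrawing straight up, then off to the side.

```bash
python3 -m crank '[[[0,0,-0.15,0,0,0],[0,0,-0.4,0,0,0],[0,0,-0.7,0,0,0],[0,0,-1,0,0,0],[0,0,-1,0,0,0]]]' >/dev/null; python3 st.py
python3 -m crank '[[[0,0,-0.4,0,0,0],[0,0,-0.6,0,0,0],[0.3,-0.4,-0.6,0,0,0],[0.6,-0.8,-0.6,0,0,0],[0.6,-1,-0.6,0,0,0]]]'
python3 -m crank '[[[0.3,-0.4,0,0,0,0],[0.6,-0.8,0,0,0,0],[0.6,-1,0,0,0,0],[0.6,-1,0,0,0,0]]]'
python3 - <<'E'
from h import *
p,d=save('side','side7.png');pt,dt=save('top','top7.png')
cv2.imwrite('pics/c7.png',cv2.resize(np.hstack([p[120:290,250:390,::-1],pt[140:310,220:360,::-1]]),None,fx=2.8,fy=2.8))
X=cloud('side',d); c=np.array([.5365,.142])
P=X[(d>0)&(abs(X[...,0]-.537)<.05)&(abs(X[...,1]-.15)<.05)&(X[...,2]>.15)]
print('handle',P.min(0),P.max(0)); 
a=np.radians(-5.3);L=(X[...,:2]-c)@np.array([[np.cos(a),-np.sin(a)],[np.sin(a),np.cos(a)]])
for y0,y1 in((-.048,-.03),(.03,.048)):
  m=(d>0)&(L[...,0]>-.015)&(L[...,0]<.02)&(L[...,1]>y0)&(L[...,1]<y1)&(X[...,2]<.13); print('flap z',np.median(X[m][:,2]),m.sum())
m=(d>0)&(abs(L[...,0])<.048)&(abs(L[...,1])>.056)&(abs(L[...,1])<.066)&(X[...,2]<.13);print('dock top',np.median(X[m][:,2]))
E
```

```text
p [0.5388 0.1539 0.2558] F [0.5 1.1 0.2] M [-0.058 -0.016 -0.029] q [2.500e-03 4.690e-02 9.989e-01 6.000e-04]
time: 23.75
eef_pos: [0.4671, 0.0586, 0.3158]
orientation: [0.002, 0.047, 0.999, 0.001]
force: [-0.2, 0.2, 0.1]
grip_width: 0.0856
time: 24.25
eef_pos: [0.3975, -0.0362, 0.3155]
orientation: [0.003, 0.048, 0.999, 0.0]
force: [-0.2, 0.6, -0.1]
grip_width: 0.0854
handle [0.52399676 0.13683722 0.15006397] [0.54982404 0.17519883 0.20736216]
flap z 0.10963705352114045 14
flap z 0.10954338440402545 85
dock top 0.11100027712399108
```

View pics/c7.png

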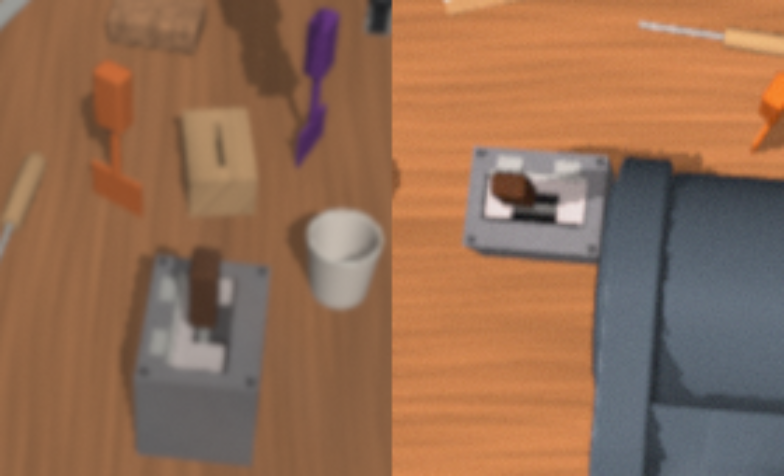

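The scraper stands home and upright, the flap is shut level round the shank, and nothing else appears to have moved.

```bash
python3 -c "
from rig import bot
print(bot.sign_off())"
```

```text
the job is handed in; nothing more can be done
None
```

The scraper is in the blade dock, blade fully home, and the flap has swung shut round the shank. I handed the job in at about 24 s.

- **Turning the scraper:** on the way to the dock, joint 6 reached its limit and the tool tilted about 3° in the air. I turned the scraper half round, since its two faces are alike, and levelled it.
- **Finding the slot:** the blade touched the holder top, with measured vertical forces up to about 10 N. The moment showed the slot lay towards +y. Sliding dragged with up to about 5 N sideways, well under the holder's 25 N, so I lifted, shifted and lowered again. It went in at y ≈ +11.6 mm. Before the grasp, the top camera's depth image through the flap's notch had already hinted at the +y side.
- **Seating:** the blade met the floor 25 mm below the holder top, pressing with about 6 N. I then let go, so it was not dropped.

**Last checks:**
- The handle's top measured 207 mm above the bench (206 expected; the side camera's heights are off by up to 3 mm).
- The flap measured level on both sides, just below the dock's top face.
- The gripper was open, clear of everything, and felt no force.
- The bystanders in the final crops looked undisturbed. The jar was outside them and I did not measure it again.

No check failed or disagreed.

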